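Index the setting turntable to the stone tray

TASK

The small setting turntable is locked with its index arm halfway between two trays. Draw the spring pin up by its black knob, swing the arm round one hole, to the hole beside the round dark tray of stones (not the one beside the small rectangular wooden tray), and let the pin drop fully home in that hole, then let go.

Things in the scene. Friction and masses are not known exactly. Their poses are not given: they have to be found in the camera images.
- pin_knob (a point): centre of the upright round black pull knob of the spring pin, 22 mm across and 36 mm tall, at the outer end of the index arm; grip it anywhere round its side. With the pin home this point is 102 mm above the bench, the knob's underside 82 mm and the arm below it 72 mm. It goes up and down with the pin and round with the arm, 80 mm from the axis.
- pivot (a point): point on the turntable's upright axis, at the top of the round aluminium turntable disc (116 mm across), 68 mm above the bench. An engraver's setting block, 52 mm across, stands on the middle of the disc, its top 124 mm above the bench, and turns with it.
- index_arm (a joint): angle of the turntable and its arm in rad, 0 at the start (pin in a hole, arm about towards the robot), positive anticlockwise seen from above, free from -1.6 to 1.6; the neighbouring holes are at -1.047 and 1.047. It turns easily (under 1 N at the knob) when the pin is drawn and is locked when the pin is home.
- index_pin (a joint): lift of the spring pin in m: 0 = fully home in a hole, 0.024 = drawn to its upper stop. It is clear of the plate from 0.016 up and rests at about 0.015 when let down between holes. The spring pulls it down with 3 N at 0 and 5.5 N at 0.024; it does not stay up by itself.
- stone_tray: round dark shallow tray with small stones, 70 mm across, 8 mm high, fixed on the wooden block beside the plate, 137 mm from the axis, in line with one of the two holes next to the starting hole. Origin at the centre of its underside.
- wood_tray: small rectangular wooden tray, 46 x 62 mm, 18 mm high, fixed on the block beside the plate in the same way, in line with the other neighbouring hole. Origin at the centre of its underside.
- index_base: the fixed base: a wooden block 215 x 330 mm, 36 mm thick, and on it a dark steel plate 196 mm across, its top 56 mm above the bench, with six holes 60 degrees apart on a circle of radius 80 mm about the axis. Each is countersunk to 24 mm, so a pin let go within about 9 mm of a hole's centre slides in. Origin: on the axis, under the block; its -x axis points to the starting hole.

How it is judged:
On the way:
1. the pin is drawn clear of its starting hole (value of joint index_pin above 0.0135 m and horizontal distance between pin_knob and stone_tray above 0.08 m), for 0.1 s.
At the end, for the whole second after the job is handed in: The pin is home (lift under 3 mm) in the hole beside the round stone tray (knob within 70 mm of the tray's centre in plan; 57 mm when exactly in that hole) and the turntable is still (value of joint index_pin below 0.003 m and horizontal distance between pin_knob and stone_tray below 0.07 m and velocity of joint index_arm between -0.05 and 0.05 rad/s); the robot touches nothing.
It also fails if it takes over 35 s, if anything falls off the work surface, if the arm or the gripper's body presses on something with over 40 N, if the wrist force passes 120 N, or if a joint passes its speed limit or range.

ROBOT

A 6-joint arm with a two-finger parallel gripper is mounted at the origin on a cart in front of the work surface, level with it; the furniture and walls round the work are solid. World frame = base frame: x ahead of the robot, y to its left, z up, the work surface at z = 0. Lengths are in m, angles in rad, forces in N, time in s.
With the tool pointing down it reaches from about 0.275 to 0.85 m from the base axis. Payload 19 kg.
Tool frame: the origin (TCP) lies midway between the tips of the shut fingers; the grasp point (between the pads) lies 19 mm behind it (env.grip_depth is the distance from the TCP to the grasp point, in m); z points along the fingers, y is the line along which they close (so a half turn about z gives the same grasp; the last joint's range is limited). The gripper opens to 85 mm and grips with 20 to 120 N. Pads are 22 mm wide; open, the fingers measure 114 mm over their backs; the gripper's body (76 mm by 85 mm) begins 54 mm behind the grasp point. The pads swing forward as they close: fully open they stand 13 mm farther back than shut.
Start: joints at [-1.259, 0.15, 1.437, -0, 1.554, -0.134], TCP at [0.248, -0.519, 0.231] pointing down, gripper open.
Joint ranges: [-2.8, 2.8], [-0.68, 2.1], [0.12, 2.68], [-1.39, 4.53], [0.16, 2.79], [-2.81, 2.81]. Speed limits (rad/s): [1.89, 1.89, 2.22, 3.01, 3.01, 3.01].

INTERFACE

Orientations are given as a 3x3 rotation matrix whose columns are the frame's x, y, z axes.
In Python, from workcell import env gives the robot as it stands.
- The arm moves only by the tool send_rows, never from a script. Its argument "rows" is a list of rows, each a list of 5 numbers: the finger opening in cm, from 0 to 8.54, then the shift along the tool's x, y, z in cm, then the turn about the tool's z in rad. In form: [[claw, dx, dy, dz, yaw], ...]. A call has 1 to 12 rows; each row is the pose to reach, as a shift and turn from the pose commanded when the call began, along the tool's axes at that moment; what a row does not reach only later rows make up. A row lasts 1/10 s, in which the tool goes at most 50 mm and 8.59 degrees, less where a joint would pass 70% of its speed; a pose out of reach is approached as far as the arm can. A call with a gripper value outside its range is refused whole. The fingers move at their own pace and stop on an object; the grip force is fixed at half the most. Time passes only in rows, so rows that repeat a pose let the fingers close. It gives the time, the measured TCP pose, the force and the opening at its end, in the units of the state.
- env.get_obs(): the state, without advancing time (a new reading comes with each control period).
- env.snapshot(name): name is "scene" or "top" or "wrist"; returns a dict with "pixels" (400x640x3 uint8, red, green, blue), "range_z" (400x640 float32, m along the optical axis (not along the pixel's ray), 0 where there is no reading), "mtx" (3x3 intrinsics, pixels), "position" and "orientation" of the camera in the world. Camera axes: x right, y down, z forward; pixel columns grow to the right and rows downward; lengths in m; the calibration is good to about 2 mm. A picture is of the moment at which its call begins.
- env.hand_in(): hands the job in, once; it reports no verdict.
The state is a dict: "time": time; "joint_positions": joint angles; "qd": joint speeds; "joint_efforts": joint torques, N m; "position": TCP position; "eef_rot": TCP orientation; "force": force on the tool from outside, world axes, zero at the start; "torque": the same for the moment, N m; "finger_gap": finger opening in m.
Only numpy, scipy, OpenCV 4.12 (cv2) and the standard library are available. Lean on these libraries where they do the work, as an engineer would, in place of code of your own. Each camera call takes 0.05 s, during which the arm holds its last target. There are 200 camera calls.

## Working session

There is one attempt and no reset: what is moved stays moved. The work goes in short steps, Python scripts to look and compute and a tool call to move; the robot and the scene stay as the last step left them, time stands still between calls to the robot, and variables do not carry over. Pictures are saved under pics/ and viewed, on a budget of 10 in all, crops included, one or two more only if the job needs it, and the job is handed in when it is done.

Besides the shell and the picture viewer there is one more tool, called in YAML: its name, and indented under it one key for each argument. send_rows: Moves the arm, as the interface text tells. Its arguments: {"type":"object","properties":{"rows":{"type":"array","items":{"type":"array","items":{"type":"number"}}}},"required":["rows"]}

```bash
mkdir -p pics; cat > h.py <<'E'
from workcell import env
import numpy as np, cv2
def snap(n,f):
    s=env.snapshot(n); cv2.imwrite('pics/'+f,s['pixels'][:,:,::-1]); np.savez('pics/'+f+'.npz',**s); return s
def ray(s,u,v,z):
    d=s['orientation']@np.linalg.inv(s['mtx'])@np.array([u,v,1.]); p=np.array(s['position']); return p+d*(z-p[2])/d[2]
def cloud(s):
    v,u=np.mgrid[:400,:640]; r=s['range_z']; K=np.linalg.inv(s['mtx'])
    d=np.stack([u,v,np.ones_like(u)],-1)@K.T*r[...,None]
    P=d@np.array(s['orientation']).T+s['position']; P[r==0]=np.nan; return P
E
python3 - <<'E'
from h import *
a=snap('top','top1.png'); b=snap('scene','sc1.png')
o=env.get_obs(); print(o['time'],o['position'],o['eef_rot'],o['force'],a['position'],b['position'],env.grip_depth)
P=cloud(a)
for lo,hi in((.115,.13),(.064,.070),(.053,.059),(.03,.04)):
    m=(P[...,2]>lo)&(P[...,2]<hi); v,u=np.nonzero(m); print(lo,m.sum(),np.median(P[m],0) if m.any() else '',u.min(),u.max(),v.min(),v.max())
E
```

```text
0.1 [ 0.24784699 -0.51859515  0.23077927] [[ 9.02263321e-01  4.31185349e-01 -3.06008391e-04]
 [ 4.31185430e-01 -9.02262779e-01  1.00094645e-03]
 [ 1.55493462e-04 -1.03506362e-03 -9.99999452e-01]] [-0.73438264  0.25134509  0.65346458] [ 0.3307887  -0.21419795  0.9327384 ] [ 0.26399918 -0.72218517  0.73443283] 0.0187
0.115 4856 [ 0.70175898 -0.74540669  0.12178591] 30 639 0 303
0.064 4558 [ 0.55636188 -0.23856155  0.06705773] 7 602 5 345
0.053 8416 [ 0.55271528 -0.26848577  0.05578224] 4 609 0 354
0.03 13879 [ 0.5457525  -0.14034911  0.03523512] 0 605 3 358
```

View pics/top1.png

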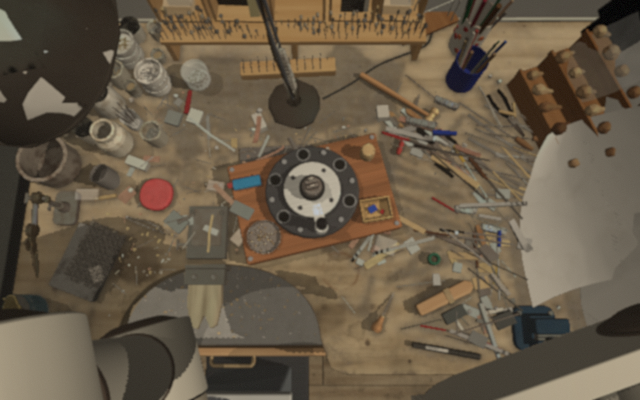

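View pics/sc1.png

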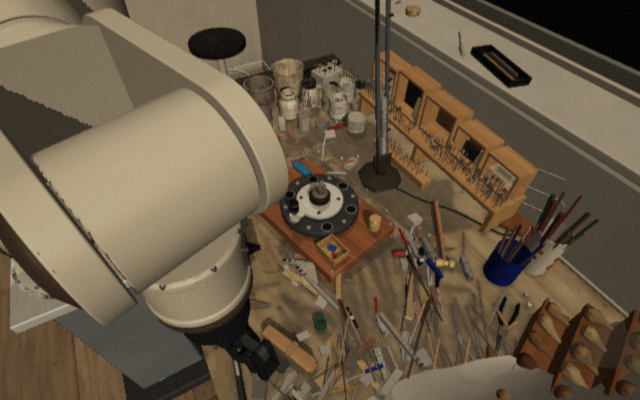

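The top view shows the stone tray at (263,237), the wood tray at (377,209), the disc centre near (312,188) and the knob near (320,222). The stone tray is on the robot's left, so the swing is clockwise. The scene view confirms the layout, with the lamp pole behind the plate.

```bash
python3 - <<'E'
from h import *
s=dict(np.load('pics/top1.png.npz')); P=cloud(s)
roi=np.zeros((400,640),bool); roi[140:240,260:365]=1
def rep(n,m):
    n2,l,st,c=cv2.connectedComponentsWithStats(m.astype(np.uint8))
    for i in range(1,n2):
        if st[i,4]>25:
            q=P[l==i]; print(n,st[i],c[i].round(1),np.nanmedian(q,0).round(4),np.nanmin(q,0).round(3),np.nanmax(q,0).round(3))
rep('blk/knob',roi&(P[...,2]>.085)&(P[...,2]<.2))
g=s['pixels'].max(2)
rep('disc',roi&(P[...,2]>.06)&(P[...,2]<.08)&(g>110))
rep('plate',roi&(P[...,2]>.048)&(P[...,2]<.2))
print('tray ray',ray(s,263,237,.044),'wood',ray(s,377,209,.05),'knob',ray(s,320,222,.12))
im=cv2.resize(s['pixels'][150:270,230:400],None,fx=4.5,fy=4.5,interpolation=cv2.INTER_CUBIC)
cv2.imwrite('pics/c1.png',im[:,:,::-1])
E
```

```text
blk/knob [299 175  26  24 457] [311.3 186.3] [ 0.5462 -0.2008  0.0954] [ 0.526 -0.226  0.085] [ 0.574 -0.176  0.125]
blk/knob [316 217  11  13 122] [321.  223.1] [ 0.4707 -0.2198  0.1158] [ 0.462 -0.23   0.09 ] [ 0.483 -0.21   0.12 ]
disc [362 144   3  11  26] [363.2 148.9] [ 0.6342 -0.308   0.0692] [ 0.624 -0.31   0.067] [ 0.647 -0.306  0.073]
disc [ 284  162   56   60 1849] [312.  190.2] [ 0.5441 -0.2039  0.0676] [ 0.483 -0.257  0.06 ] [ 0.608 -0.145  0.073]
disc [316 226  12   7  37] [321.6 230. ] [ 0.4645 -0.2221  0.0708] [ 0.46  -0.232  0.061] [ 0.473 -0.21   0.075]
plate [360 144   5  15  57] [362.4 151.5] [ 0.6307 -0.3076  0.0631] [ 0.621 -0.311  0.049] [ 0.647 -0.303  0.073]
plate [ 265  146   94   92 6716] [311.5 191.5] [ 0.5435 -0.2015  0.0573] [ 0.453 -0.297  0.048] [ 0.649 -0.104  0.125]
plate [359 199   6  24  48] [361.6 209.2] [ 0.5119 -0.3039  0.0533] [ 0.484 -0.309  0.048] [ 0.532 -0.298  0.057]
tray ray [ 0.45448485 -0.10176437  0.044     ] wood [ 0.51146197 -0.33557195  0.05      ] knob [ 0.47223902 -0.21790847  0.12      ]
```

View pics/c1.png

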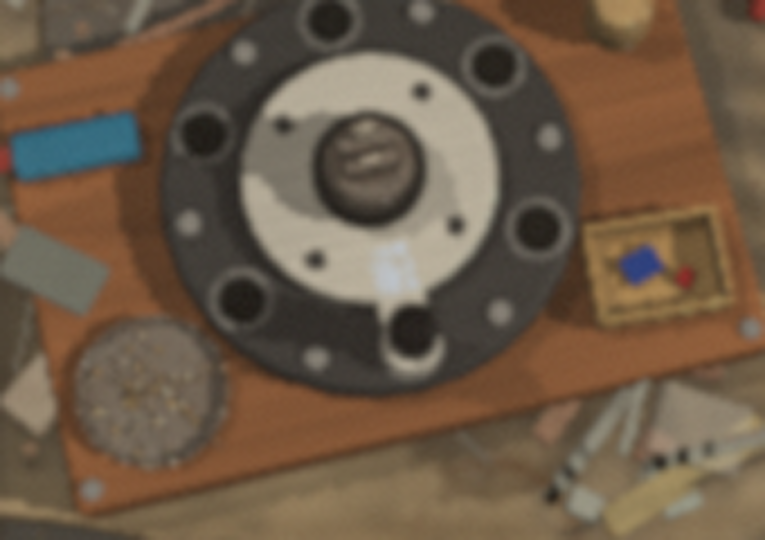

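send_rows:
  rows:
    - [6,4,-2.1,0,0.03]
    - [6,8,-4.2,0,0.06]
    - [6,12,-6.4,0,0.09]
    - [6,16,-8.5,0,0.12]
    - [6,20,-10.6,0,0.15]
    - [6,24,-12.8,0,0.18]
    - [6,28,-14.9,0,0.2]
    - [6,31,-16.5,0,0.22]
    - [6,33,-17.5,0,0.22]
    - [6,33,-17.5,0,0.22]
    - [6,33,-17.5,0,0.22]
    - [6,33,-17.5,0,0.22]

```text
time: 1.3
position: [0.4698, -0.2191, 0.2311]
eef_rot: [[0.975, 0.223, -0.0], [0.223, -0.975, 0.0], [-0.0, -0.0, -1.0]]
force: [0.1, 0.4, -0.4]
finger_gap: 0.0597
```

```bash
python3 - <<'E'
from h import *
s=snap('wrist','w1.png'); o=env.get_obs(); print(o['time'],o['position'],o['eef_rot'].round(3) ,o['force'],s['position'])
P=cloud(s); m=((P[...,2]>.108)&(P[...,2]<.135)).astype(np.uint8)
n,l,st,c=cv2.connectedComponentsWithStats(m)
for i in range(1,n):
    if st[i,4]>150:
        q=P[l==i]; print(st[i],c[i].round(0),q.mean(0).round(4),q.min(0).round(4),q.max(0).round(4))
E
```

```text
1.35 [ 0.46974854 -0.21925431  0.23119735] [[ 0.975  0.223 -0.   ]
 [ 0.223 -0.975  0.   ]
 [-0.    -0.    -1.   ]] [-0.88544173 -0.33498299  1.22783664] [ 0.53702592 -0.20360272  0.37462865]
[312  74  31  20 364] [327.  87.] [ 0.5552 -0.2005  0.1154] [ 0.549  -0.2125  0.1082] [ 0.565  -0.1885  0.1262]
[312  96  31  11 315] [327. 101.] [ 0.5458 -0.2028  0.1157] [ 0.5403 -0.2147  0.1097] [ 0.5519 -0.1908  0.1267]
[316 181  26  27 555] [328. 194.] [ 0.4743 -0.2203  0.1174] [ 0.4623 -0.2317  0.108 ] [ 0.4839 -0.2096  0.1209]
```

View pics/w1.png

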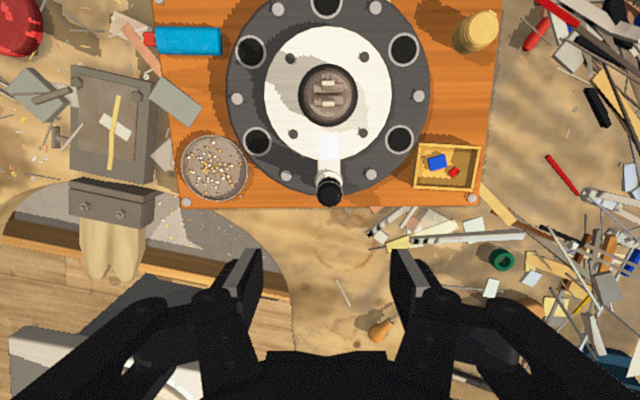

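The wrist view shows the knob top near (328,185), the plate holes at (258,52), (400,139), (402,51) and (257,142), the stone tray at (214,168), and the fingers either side of the knob's line.

```bash
python3 - <<'E'
from h import *
s=dict(np.load('pics/w1.png.npz')); P=cloud(s)
print('pivot',ray(s,329.2,96,.056),'hole',ray(s,257,142,.056),'tray',ray(s,214,168,.044))
m=(P[...,2]>.1185)&(P[...,2]<.123); m[:170]=0; m[230:]=0
v,u=np.nonzero(m); print(len(u),u.min(),u.max(),v.min(),v.max()); (c,r)=cv2.minEnclosingCircle(np.stack([u,v],1).astype(np.float32)); k=ray(s,*c,.12); print(c,r,k)
pv=ray(s,329.2,96,.056); d=(k-pv)[:2]; print(np.hypot(*d),np.degrees(np.arctan2(d[1],d[0])))
E
```

```text
pivot [ 0.55230408 -0.20343921  0.056     ] hole [ 0.49481376 -0.14413648  0.056     ] tray [ 0.45690245 -0.10273472  0.044     ]
231 318 339 187 206
(328.5430908203125, 195.4525909423828) 10.557400703430176 [ 0.47371249 -0.2204679   0.12      ]
0.08041525761574482 -167.77452375055367
```

send_rows:
  rows:
    - [6,0.3,0.2,2,0]
    - [6,0.3,0.2,4.5,0]
    - [6,0.3,0.2,7,0]
    - [6,0.3,0.2,9.5,0]
    - [6,0.3,0.2,11.5,0]
    - [6,0.3,0.2,13,0]
    - [6,0.3,0.2,14,0]
    - [6,0.3,0.2,14.3,0]
    - [6,0.3,0.2,14.3,0]

```text
time: 2.25
position: [0.4735, -0.2202, 0.0884]
eef_rot: [[0.975, 0.223, -0.0], [0.223, -0.975, 0.0], [-0.0, -0.0, -1.0]]
force: [0.7, -0.3, 0.5]
finger_gap: 0.06
```

send_rows:
  rows:
    - [4,0,0,0,0]
    - [3,0,0,0,0]
    - [2,0,0,0,0]
    - [1.6,0,0,0,0]
    - [1.6,0,0,0,0]
    - [1.6,0,0,0,0]
    - [1.6,0,0,0,0]
    - [1.6,0,0,0,0]

```text
time: 3.05
position: [0.4738, -0.2201, 0.0891]
eef_rot: [[0.975, 0.224, 0.001], [0.224, -0.975, -0.001], [0.001, 0.001, -1.0]]
force: [-2.5, -1.1, 5.9]
finger_gap: 0.02
```

send_rows:
  rows:
    - [1.6,0,0,-0.3,0]
    - [1.6,0,0,-0.7,0]
    - [1.6,0,0,-1.1,0]
    - [1.6,0,0,-1.5,0]
    - [1.6,0,0,-1.8,0]
    - [1.6,0,0,-2.0,0]
    - [1.6,0,0,-2.0,0]
    - [1.6,0,0,-2.0,0]

```text
time: 3.85
position: [0.4736, -0.2199, 0.1082]
eef_rot: [[0.975, 0.224, 0.0], [0.224, -0.975, 0.0], [0.0, -0.0, -1.0]]
force: [4.4, -1.3, -5.2]
finger_gap: 0.0199
```

```bash
python3 - <<'E'
from h import *
o=env.get_obs(); print(o['time'],o['position'],o['force'],o['finger_gap'])
s=snap('wrist','w2.png'); print(s['position']); cv2.imwrite('pics/w2c.png',cv2.resize(s['pixels'][130:350,200:460],None,fx=2.5,fy=2.5)[:,:,::-1])
E
```

```text
3.85 [ 0.47360266 -0.21986331  0.10821295] [ 4.35408991 -1.3201365  -5.18903417] 0.01989909783083029
[ 0.54075264 -0.20431644  0.25176784]
```

View pics/w2c.png

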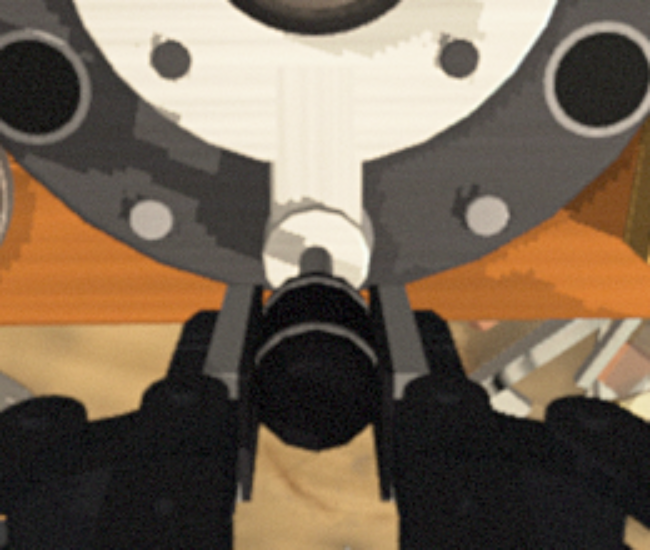

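The crop shows the knob gripped between the pads and the pin drawn, with its stem visible at (315,262). The wrist force is about 5 N, in line with the spring. Next is the clockwise swing.

send_rows:
  rows:
    - [1.6,0.02,-0.4,0,0.05]
    - [1.6,0.11,-1.19,0,0.15]
    - [1.6,0.29,-1.98,0,0.25]
    - [1.6,0.54,-2.74,0,0.35]
    - [1.6,0.87,-3.47,0,0.45]
    - [1.6,1.27,-4.16,0,0.55]
    - [1.6,1.73,-4.82,0,0.65]
    - [1.6,2.26,-5.42,0,0.75]
    - [1.6,2.84,-5.96,0,0.85]
    - [1.6,3.48,-6.45,0,0.95]
    - [1.6,3.95,-6.75,0,1.02]
    - [1.6,4.14,-6.86,0,1.047]

```text
time: 5.1
position: [0.4976, -0.143, 0.1076]
eef_rot: [[0.679, -0.734, -0.003], [-0.734, -0.679, 0.001], [-0.003, 0.002, -1.0]]
force: [-6.4, 1.8, -5.3]
finger_gap: 0.02
```

send_rows:
  rows:
    - [1.6,0,0,0,0]
    - [1.6,0,0,0,0]
    - [1.6,0,0,0,0]

```text
time: 5.4
position: [0.4974, -0.1432, 0.1075]
eef_rot: [[0.681, -0.732, -0.003], [-0.732, -0.681, 0.001], [-0.003, 0.001, -1.0]]
force: [-5.3, 2.5, -6.0]
finger_gap: 0.0199
```

```bash
python3 - <<'E'
from h import *
o=env.get_obs(); print(o['time'],o['position'],o['force'],o['finger_gap'],o['joint_positions'])
s=snap('wrist','w3.png')
E
```

```text
5.4 [ 0.49735049 -0.14320844  0.10749423] [-5.34668979  2.47080828 -5.9703893 ] 0.01990388832880266 [-4.29252129e-01  1.09711096e-01  1.74012258e+00 -7.55208853e-05
  1.29527888e+00  1.96274292e+00]
```

View pics/w3.png

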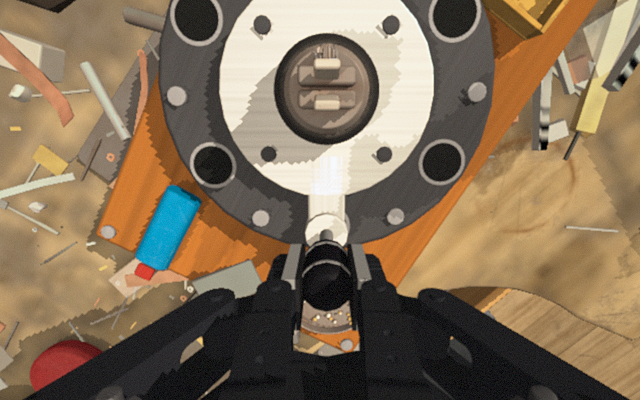

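The arm now points at the stone tray, with its stones visible behind the knob at (327,320). The TCP is within 3 mm of the measured hole, so I'll lower the pin.

send_rows:
  rows:
    - [1.6,0,0,0.3,0]
    - [1.6,0,0,0.6,0]
    - [1.6,0,0,0.9,0]
    - [1.6,0,0,1.2,0]
    - [1.6,0,0,1.5,0]
    - [1.6,0,0,1.8,0]
    - [1.6,0,0,1.9,0]
    - [1.6,0,0,1.9,0]

```text
time: 6.25
position: [0.4974, -0.1433, 0.0891]
eef_rot: [[0.681, -0.732, -0.003], [-0.732, -0.681, 0.001], [-0.003, 0.001, -1.0]]
force: [-8.3, 4.4, 4.1]
finger_gap: 0.02
```

Back at the original height with a small force. Now open to 6 cm (clear of the neighbours) and rise.

send_rows:
  rows:
    - [2.6,0,0,0,0]
    - [3.5,0,0,0,0]
    - [5,0,0,0,0]
    - [6,0,0,0,0]
    - [6,0,0,0,0]
    - [6,0,0,0,0]
    - [6,0,0,0,0]

```text
time: 6.95
position: [0.4985, -0.1437, 0.0893]
eef_rot: [[0.681, -0.732, -0.0], [-0.732, -0.681, 0.0], [-0.0, -0.0, -1.0]]
force: [-0.0, 0.4, -0.9]
finger_gap: 0.0602
```

send_rows:
  rows:
    - [6,0,0,-1,0]
    - [6,0,0,-3,0]
    - [6,0,0,-5.5,0]
    - [6,0,0,-8,0]
    - [6,0,0,-10.5,0]
    - [6,0,0,-12.5,0]
    - [6,0,0,-14,0]
    - [6,0,0,-14,0]
    - [6,0,0,-14,0]
    - [6,0,0,-14,0]

```text
time: 7.95
position: [0.4982, -0.1436, 0.2285]
eef_rot: [[0.681, -0.732, -0.001], [-0.732, -0.681, 0.001], [-0.001, 0.0, -1.0]]
force: [0.0, 0.5, -0.0]
finger_gap: 0.0595
```

```bash
python3 - <<'E'
from h import *
o=env.get_obs(); print(o['time'],o['position'],o['force'],o['finger_gap'])
s=snap('wrist','w4.png'); P=cloud(s)
m=((P[...,2]>.105)&(P[...,2]<.16)).astype(np.uint8)
n,l,st,c=cv2.connectedComponentsWithStats(m)
for i in range(1,n):
    if st[i,4]>100:
        q=P[l==i]; print(st[i],c[i].round(0),q.mean(0).round(4),q.min(0).round(4),q.max(0).round(4),np.percentile(q[:,2],90))
E
```

```text
7.95 [ 0.49824906 -0.14361136  0.22852012] [ 0.03463815  0.49643798 -0.02362552] 0.05952698621482339
[311  78  31  22 441] [326.  91.] [ 0.5555 -0.2062  0.114 ] [ 0.5438 -0.2153  0.105 ] [ 0.5644 -0.1948  0.1266] 0.12461762913105137
[311 102  31  11 318] [326. 107.] [ 0.5478 -0.198   0.1155] [ 0.5376 -0.208   0.1097] [ 0.5583 -0.1882  0.1266] 0.12468949251569215
[313 186  27  28 575] [326. 200.] [ 0.4977 -0.1441  0.1169] [ 0.485  -0.1541  0.105 ] [ 0.5076 -0.1323  0.1206] 0.1194189424179182
```

View pics/w4.png

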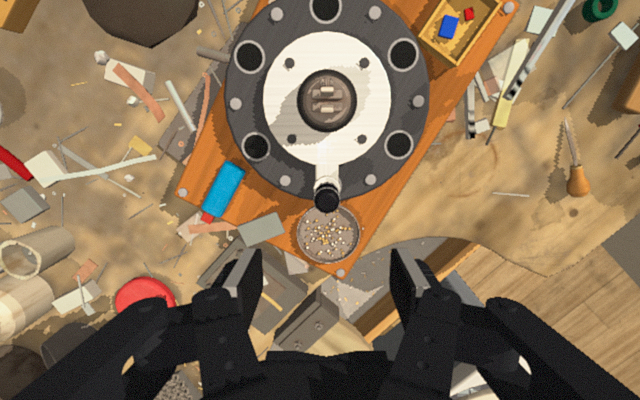

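The wrist view shows the knob at (326,195), right beside the stone tray at (328,233), with the fingers clear. The knob top is at 0.1206 m against 0.1209 m at the start, so the pin is home. The knob is about 58 mm from the tray centre.

```bash
python3 -c "
from h import *
env.hand_in()"
```

```text
the job is handed in; nothing more can be done
```

The pin is now in the hole beside the round stone tray, and I handed the job in at about 8 s of the 35 s allowed. The hand-in reports no verdict.

- **What I did:** I gripped the knob and drew the pin about 19 mm. I then swung the arm 60° clockwise with the wrist turning along, lowered the pin, opened the fingers and rose 14 cm clear.
- **Pin home:** The knob top is at 120.6 mm, against 120.9 mm when it was home at the start.
- **Right hole:** The knob is about 58 mm from the stone tray's centre, where 57 mm is exact.
- **Robot clear:** The fingers were open and clear of everything, and the wrist force was about 0.5 N.
- **Checks that disagreed:** The gripper read 20 mm on the 22 mm knob, but I saw no sign of slip. I did not measure the turntable's speed directly.

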